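# Load a pipe sleeve onto the fit-up mandrel

### The arm

A 6-joint arm with a two-finger parallel gripper is mounted at the origin on the work surface. World frame = base frame: x ahead of the robot, y to its left, z up, the work surface at z = 0. Lengths are in m, angles in rad, forces in N, time in s.
With the tool pointing down it reaches from about 0.35 to 0.85 m from the base axis. Payload 8.1 kg.
Tool frame: the origin (TCP) lies at the very end of the fingers, on their centre line; the grasp point (between the pads) lies 19 mm behind it; z points along the fingers, y is the line along which they close (so a half turn about z gives the same grasp; the last joint's range is limited). The gripper opens to 93 mm and grips with 3 to 60 N. Pads are 15 mm wide; open, the fingers measure 128 mm over their backs; the gripper's body (75 mm by 188 mm) begins 65 mm behind the grasp point.
Start: joints at [1.236, 0.13, 1.488, -0, 1.523, -0.085], TCP at [0.148, 0.581, 0.219] pointing down, gripper open.
Joint ranges: [-2.96, 2.96], [-0.89, 2.26], [0.02, 2.5], [-1.34, 4.48], [0, 2.73], [-2.66, 2.66]. Speed limits (rad/s): [2.39, 2.39, 2.79, 3.14, 3.14, 3.14].

### API

Orientations are given as a rotation vector (axis times angle).
In Python, from plant import robot gives the robot as it stands.
- The arm moves only by the tool play_rows, never from a script. Its argument "deltas" is one flat list of numbers, 5 for each row, row after row: the shift along the tool's x, y, z in mm, then the turn about the tool's z in degrees, then the finger opening in mm, from 0 to 93. A call has 1 to 10 rows; each row shifts and turns the commanded pose from where the row before left it, along the tool's axes as they then stand; what a row does not reach is not made up. A row lasts 1/12 s, in which the tool goes at most 41.7 mm and 7.16 degrees, less where a joint would pass 70% of its speed; a pose out of reach is approached as far as the arm can. A call with a gripper value outside its range is refused whole. The fingers move at their own pace and stop on an object; "newtons" is the grip in N (left out, the last holds). Time passes only in rows, so rows that do not move let the fingers close. It gives the time, the measured TCP pose, the force, the opening and the grip force at its end, in the units of the state.
- robot.read_state(): the state, without advancing time (a new reading comes with each control period).
- robot.read_camera(name): name is "side" or "top"; returns a dict with "pixels" (384x512x3 uint8, blue, green, red), "mtx" (3x3 intrinsics, pixels), "D" ([k1, k2, p1, p2, k3] as OpenCV has them; the pictures are not rectified), "eye" and "rotation" of the camera in the world. Camera axes: x right, y up, looking along -z (the intrinsics and any distortion apply to the point x, -y, -z); pixel columns grow to the right and rows downward; lengths in m; the calibration is good to about 2 mm. A picture is of the moment at which its call begins. There is no depth.
- robot.close_job(): hands the job in; it is judged then, once.
The state is a dict: "t": time; "q": joint angles; "dq": joint speeds; "joint_torque": joint torques, N m; "tool_pos": TCP position; "orientation": TCP orientation; "force": force on the tool from outside, world axes, zero at the start; "wrist_torque": the same for the moment, N m; "opening": finger opening in m; "gripper_force": force on a finger pad.
Only numpy, scipy, OpenCV 4.12 (cv2) and the standard library are available. Lean on these libraries where they do the work, as an engineer would, in place of code of your own. Each camera call takes 0.05 s, during which the arm holds its last target. There are 200 camera calls.

### The job

Load the thin-walled pipe sleeve onto the fit-up stand: slide it along the stand's shelf, without lifting or tipping it, until it drops over the top of the upright mandrel onto the raised lift plate, then press it straight down until it and the plate are fully home. Leave the thick-walled collar, the nut and the magnet on the shelf where they are.

Things in the scene. Friction and masses are not known exactly. Their poses are not given: they have to be found in the camera images.
- stand: Fixed steel stand. Origin on the bench, on the mandrel axis, z up. Its flat grey shelf, 240 mm wide (y), x = -170 to +10 mm, top 60 mm above the bench, no rails, has in its +x edge a half-round notch, open to +x, of 36.5 mm radius about the mandrel axis. There stands the upright steel mandrel: diameter 46 mm, top chamfered 2.5 mm, 1 mm below the shelf top.
- mandrel_top (a point): Centre of the flat top of the mandrel, 59 mm above the bench. A sleeve pushed off the shelf rides over this top and drops down around the mandrel once it is centred within about 1.5 mm; its leading side dips first, so it is pushed on by a millimetre or two until it lies flat.
- lift_plate (a joint): Round steel plate, 67 mm in diameter, around the mandrel. 0 = fully raised (plate top 7 mm below the shelf top); grows as it is pushed down, to 0.020 m fully home (27 mm below the shelf top). Starts at 0 to 0.003. Stiff: it stays where it is left and carries the sleeve's weight, about 11 N in all moves it.
- sleeve: The sleeve to load: plain steel tube ring, outside diameter 70 mm, bore 50 mm, 30 mm high, about 0.44 kg, standing on the shelf with its axis upright. Origin at the centre of its underside, z along its axis. When home its top is 3 mm above the shelf top.
- collar: Thick-walled steel collar, same outside diameter 70 mm and height 30 mm, but its bore is only 24 mm and does not fit; it stands beside the sleeve on the shelf, 105 to 125 mm away between centres, and is to be left alone. Origin at the centre of its underside.
- nut: Hexagonal steel nut, 26 mm over corners, 12 mm high, lying on the shelf beside the notch near one side edge. Leave alone. Origin at the centre of its underside.
- magnet: Small dark block magnet, 24 x 18 x 14 mm, lying on the shelf beside the notch near the other side edge. Leave alone. Origin at the centre of its underside.
Things that resemble listed ones, but are neither listed nor needed, are in the scene too. What is shaped like the sleeve but brown or yellow is not meant.

How it is judged:
On the way, in this order (a step that is already met when the one before it is completed fails the run):
1. the sleeve has been slid over the mandrel top: around it and below the shelf top, upright, resting on the lift plate while that is still raised (horizontal distance between sleeve and mandrel_top below 0.004 m and z of sleeve in the frame of stand below 0.0565 m and angle between sleeve's own z axis and vertical below 0.12 rad and value of joint lift_plate below 0.016 m), for 0.05 s.
2. the sleeve and plate have been pressed fully home (value of joint lift_plate above 0.0175 m and z of sleeve in the frame of stand below 0.0365 m), for 0.2 s.
At the end, for the whole second after the job is handed in: The sleeve is around the mandrel (axes within 4 mm), upright within 0.06 rad, at rest, its underside no more than 36.5 mm above the bench, the lift plate pressed down by at least 17.5 of its 20 mm (all of step 2 and horizontal distance between sleeve and mandrel_top below 0.004 m and angle between sleeve's own z axis and vertical below 0.06 rad and linear speed of sleeve below 0.01 m/s); the robot touches nothing.
It fails at once if the sleeve is lifted more than 15 mm off the shelf (z of sleeve in the frame of stand above 0.075 m).
It fails at once if the sleeve is tipped by more than 0.5 rad (angle between sleeve's own z axis and vertical above 0.5 rad).
It fails at once if the thick-walled collar is moved by more than 15 mm (distance of collar from where it was at the start of the episode above 0.015 m).
It fails at once if the nut or the magnet is moved by more than 15 mm (distance of any of nut, magnet from where it was at the start of the episode above 0.015 m).
It also fails if it takes over 45 s, if anything falls off the work surface, if the arm or the gripper's body presses on something with over 40 N, if the wrist force passes 120 N, or if a joint passes its speed limit or range.

## Working session

There is one attempt and no reset: what is moved stays moved. The work goes in short steps, Python scripts to look and compute and a tool call to move; the robot and the scene stay as the last step left them, time stands still between calls to the robot, and variables do not carry over. Pictures are saved under pics/ and viewed, at most 10 in all, crops included, and the job is handed in when it is done.

Besides the shell and the picture viewer there is one more tool, called after "Emit:" in YAML: its name, and indented under it one key for each argument. play_rows: Moves the arm, as the interface text tells. Its arguments: {"type":"object","properties":{"deltas":{"type":"array"},"newtons":{"type":"number"}},"required":["deltas"]}

```bash
mkdir -p pics
cat > h.py <<'E'
import numpy as np, cv2, pickle
from plant import robot
def snap(n,tag):
    c=robot.read_camera(n); cv2.imwrite(f'pics/{tag}.png',c['pixels']); pickle.dump(c,open(f'{tag}.pkl','wb')); return c
def ray(c,uv):
    p=cv2.undistortPoints(np.array([[uv]],float),np.array(c['mtx'],float),np.array(c['D'],float))[0,0]
    return np.array(c['eye']),np.array(c['rotation'])@np.array([p[0],-p[1],-1])
def at(c,uv,z):
    e,d=ray(c,uv); return e+d*(z-e[2])/d[2]
def proj(c,P):
    R=np.array(c['rotation']);p=(np.atleast_2d(P)-np.array(c['eye']))@R; p=p*[1,-1,-1]
    return cv2.projectPoints(p,np.zeros(3),np.zeros(3),np.array(c['mtx'],float),np.array(c['D'],float))[0][:,0]
E
python3 - <<'E'
from h import *
for n in('top','side'):
    c=snap(n,n+'0'); print(c['eye'],c['rotation'],c['mtx'])
    cv2.imwrite(f'pics/{n}0b.png',cv2.resize(c['pixels'],(800,600)))
print(robot.read_state())
E
```

```text
[0.33104513 0.04576183 0.96494752] [ 0.14694897 -0.11004187 -1.55494629] [[495.07698162   0.         258.00046547]
 [  0.         495.07698162 201.14184642]
 [  0.           0.           1.        ]]
[0.42043919 0.6960368  0.67936617] [ 0.05497097 -1.18462166 -2.81382491] [[497.22894119   0.         255.24507137]
 [  0.         497.22894119 191.64499877]
 [  0.           0.           1.        ]]
{'t': 0.1, 'q': array([ 1.23560230e+00,  1.31043991e-01,  1.48914663e+00, -3.11708093e-05,
        1.52301220e+00, -8.53955499e-02]), 'dq': array([-0.00056137, -0.00133668, -0.00317723,  0.00150293,  0.0014789 ,
        0.00010499]), 'joint_torque': array([ 7.98793899e-04, -5.61339211e+01, -4.93094838e+01,  7.70099927e-02,
        2.90300354e-02, -6.21548270e-05]), 'tool_pos': array([0.14814575, 0.58090219, 0.21773028]), 'orientation': array([-3.91322574e-01, -3.11681639e+00,  2.48348835e-03]), 'force': array([ 0.31851212, -0.40616511, -0.32692247]), 'wrist_torque': array([-0.01719801, -0.01130122, -0.01926383]), 'gripper_force': 0.0, 'opening': 0.09297615718616742}
```

View pics/top0b.png

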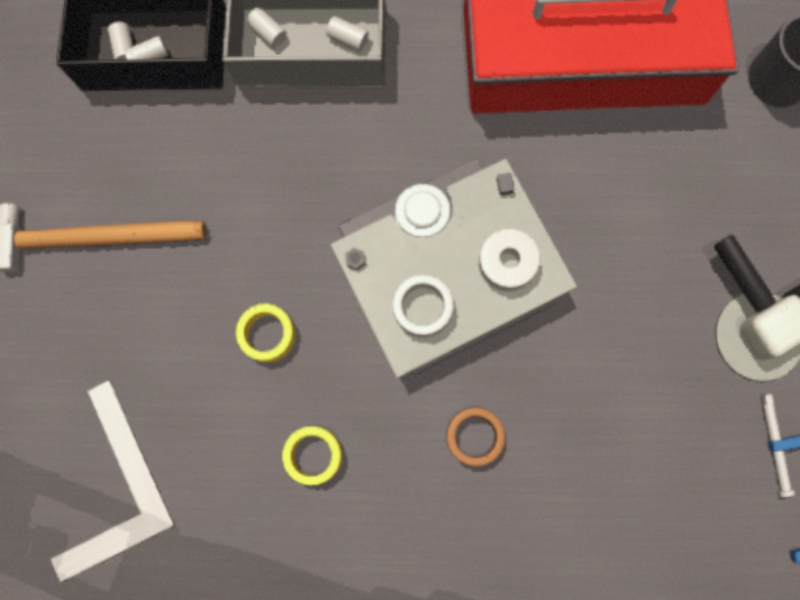

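View pics/side0b.png

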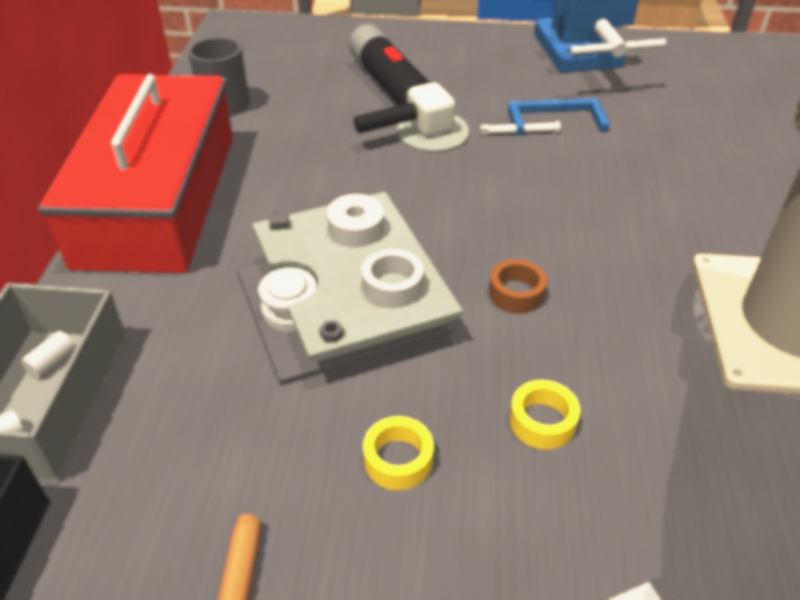

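The top view shows the sleeve at about (423,306), the collar at (510,259), the mandrel at (423,209), the nut at (356,259) and the magnet at (506,184), all in 800x600 pixels. Next I'll look at enlarged crops.

```bash
sed -i "s/R=np.array(c\['rotation'\])/R=cv2.Rodrigues(np.array(c['rotation'],float))[0]/; s/np.array(c\['rotation'\])@/cv2.Rodrigues(np.array(c['rotation'],float))[0]@/" h.py
python3 - <<'E'
from h import *
a=cv2.imread('pics/top0.png')[98:248,205:385]; cv2.imwrite('pics/topc.png',cv2.resize(a,None,fx=4,fy=4,interpolation=cv2.INTER_CUBIC))
a=cv2.imread('pics/side0.png')[115:245,150:310]; cv2.imwrite('pics/sidec.png',cv2.resize(a,None,fx=4.5,fy=4.5,interpolation=cv2.INTER_CUBIC))
E
```

```text
(no output)
```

View pics/topc.png

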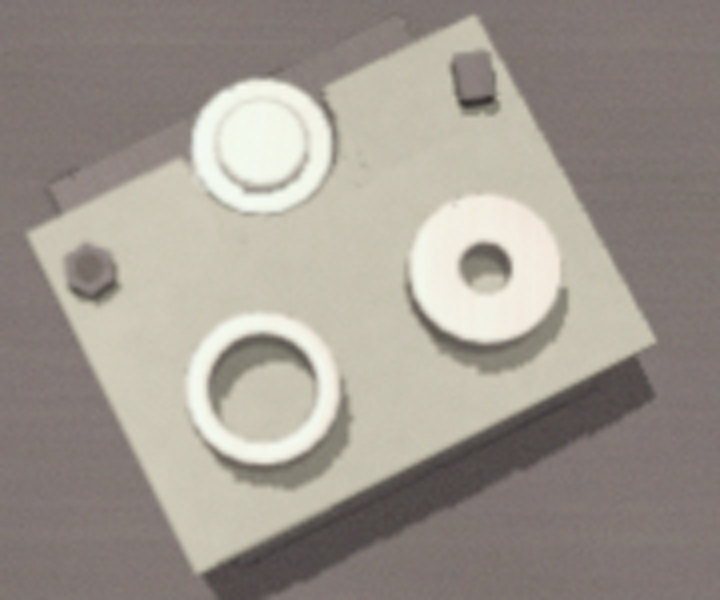

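View pics/sidec.png

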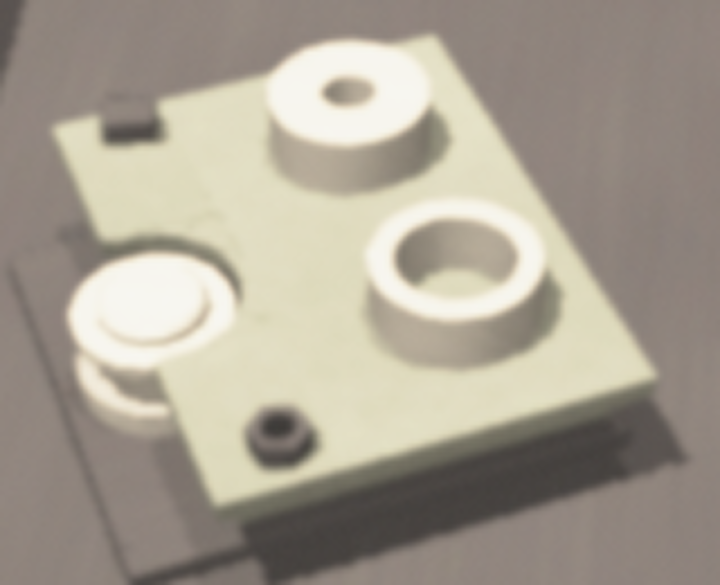

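The enlarged crops give me the four shelf corners, the sleeve, collar and mandrel circles, and the nut and magnet. The sleeve is the wide-bore ring near (263,389) in the top crop and (456,260) in the side crop.

```bash
cat > fit.py <<'E'
from h import *
from scipy.optimize import least_squares as LS
T=pickle.load(open('top0.pkl','rb'));S=pickle.load(open('side0.pkl','rb'))
t=lambda x,y:((x+.5)/4-.5+205,(y+.5)/4-.5+98)
s=lambda x,y:((x+.5)/4.5-.5+150,(y+.5)/4.5-.5+115)
M=np.array([[10,120],[10,-120],[-170,-120],[-170,120]])/1e3
ob={}
for n,c,f,K in(('top',T,t,[(28,233),(476,15),(656,342),(204,573)]),('side',S,s,[(217,508),(53,129),(437,37),(655,377)])):
    W=np.array([at(c,f(*k),.06)[:2] for k in K])
    def res(p,W=W):
        R=np.array([[np.cos(p[2]),-np.sin(p[2])],[np.sin(p[2]),np.cos(p[2])]]);return (M@R.T+p[:2]-W).ravel()
    best=min((LS(res,[*W.mean(0),a]) for a in np.arange(-3,3.1,1)),key=lambda r:r.cost)
    p=best.x;print(n,p,np.abs(best.fun).max())
    ob[n]=p
    P=dict(top=dict(mandrel=(262,142,.059),sleeve=(263.5,389,.09),collar=(485,269,.09),nut=(90,271,.072),mag=(474,76,.074)),side=dict(mandrel=(153,303,.059),sleeve=(456,260,.09),collar=(349,92,.09)))[n]
    R=np.array([[np.cos(p[2]),-np.sin(p[2])],[np.sin(p[2]),np.cos(p[2])]])
    for k,v in P.items():
        w=at(c,f(*v[:2]),v[2]);print(k,w.round(4),'stand',((w[:2]-p[:2])@R).round(4))
E
python3 fit.py
python3 - <<'E'
from h import *
st=robot.read_state();print(cv2.Rodrigues(st['orientation'])[0].round(3))
# stripe: pixel-wise overlay check of circles
E
```

```text
top [0.61245805 0.04593984 0.48191571] 0.001995783109022986
mandrel [0.6121 0.0469 0.059 ] stand [0.0001 0.0011]
sleeve [0.4873 0.0451 0.09  ] stand [-0.1113  0.0573]
collar [ 0.5435 -0.0547  0.09  ] stand [-0.1077 -0.0572]
nut [0.5453 0.1261 0.072 ] stand [-0.0224  0.1021]
mag [ 0.6406 -0.0525  0.074 ] stand [-0.0206 -0.1003]
side [0.61352147 0.04791628 0.47934389] 0.0012222444614701233
mandrel [0.6123 0.0514 0.059 ] stand [0.0006 0.0036]
sleeve [0.4893 0.0479 0.09  ] stand [-0.1102  0.0573]
collar [ 0.5455 -0.0539  0.09  ] stand [-0.1073 -0.059 ]
[[-0.969  0.247 -0.001]
 [ 0.247  0.969 -0.002]
 [ 0.    -0.002 -1.   ]]
```

```bash
cat > ov.py <<'E'
from h import *
a=np.linspace(0,2*np.pi,120)
def panel(c,ctr,circ,w=66,h=52,f=6):
    u,v=[int(round(k)) for k in ctr]; x0,y0=u-w//2,v-h//2
    im=cv2.resize(c['pixels'][y0:y0+h,x0:x0+w],None,fx=f,fy=f,interpolation=cv2.INTER_CUBIC)
    for x,y,z,r,col in circ:
        p=proj(c,np.c_[x+r*np.cos(a),y+r*np.sin(a),0*a+z]); q=((p-[x0,y0]+.5)*f-.5).round().astype(int)
        cv2.polylines(im,[q],True,col,1)
    return im
E
cat > o1.py <<'E'
from ov import *
T=pickle.load(open('top0.pkl','rb'));S=pickle.load(open('side0.pkl','rb'))
rows=[]
for c,m,sl in((T,(.6123,.0467),(.4873,.0451)),(S,(.6130,.0495),(.4893,.0479))):
    A=panel(c,proj(c,[*m,.059])[0],[(*m,.059,.0205,(0,0,255)),(*m,.0565,.023,(255,0,0)),(*m,.053,.0335,(0,160,0))])
    B=panel(c,proj(c,[*sl,.08])[0],[(*sl,.09,.035,(0,0,255)),(*sl,.09,.025,(255,0,0)),(*sl,.06,.035,(0,160,0))])
    rows.append(np.hstack([A,B]))
im=np.vstack(rows);im=im[:600];print(im.shape);cv2.imwrite('pics/ov1.png',cv2.resize(im,None,fx=.96,fy=.96))
E
python3 o1.py
```

```text
(600, 792, 3)
```

View pics/ov1.png

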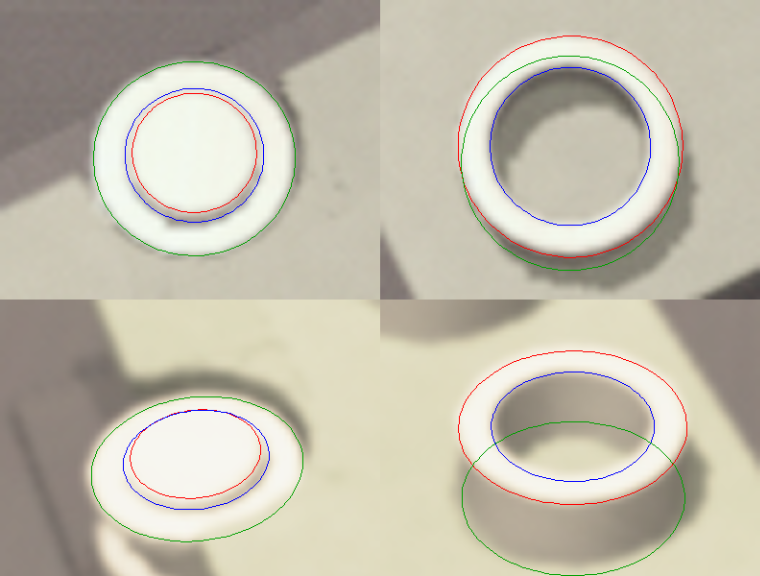

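Emit:
play_rows:
  deltas: [0,0,0,-7,93,0,0,0,-7,93,0,0,0,-7,93,0,0,0,-7,93,0,0,0,-7,93,0,0,0,-7,93,0,0,0,0.2,93]

```text
t: 0.68
tool_pos: [0.1482, 0.5811, 0.218]
orientation: [0.756, -3.049, 0.001]
force: [-0.8, 0.1, 0.4]
opening: 0.093
gripper_force: 0.0
```

Emit:
play_rows:
  deltas: [-3,-35,0,0,93,-3,-35,0,0,93,-3,-35,0,0,93,-3,-35,0,0,93,-3,-35,0,0,93,-3,-35,0,0,93,-3,-35,0,0,93,-3,-35,0,0,93,-3,-35,0,0,93,-3,-35,0,0,93]

```text
t: 1.52
tool_pos: [0.3369, 0.2832, 0.2185]
orientation: [-0.739, 3.053, 0.0]
force: [0.0, -0.7, -0.3]
opening: 0.0931
gripper_force: 0.0
```

Emit:
play_rows:
  deltas: [-3,-35,0,0,93,-3,-35,0,0,93,-3,-35,0,0,93,-3,-35,0,0,93,-3,-35,0,0,93,-3,-35,0,0,93,-3,-35,0,0,93,-3,-35,0,0,93,0,0,0,0,93]

```text
t: 2.27
tool_pos: [0.489, 0.0426, 0.2183]
orientation: [0.732, -3.055, 0.003]
force: [-0.0, 1.3, 0.2]
opening: 0.093
gripper_force: 0.0
```

```bash
cat > st.py <<'E'
from h import *
s=robot.read_state();R=cv2.Rodrigues(s['orientation'])[0]
print(s['t'],s['tool_pos'].round(4),s['opening'].round(4),s['gripper_force'],s['force'].round(2),s['q'].round(2))
print('yaw y-axis',np.degrees(np.arctan2(R[1,1],R[0,1])).round(2),'(want 117.54) tool z',R[:,2].round(4))
for n,p in dict(sleeve=(.4883,.0465,.065),mandrel=(.6127,.0481,.065)).items(): print(n,'tool mm',(R.T@(np.array(p)-s['tool_pos'])*1e3).round(1))
E
python3 st.py
```

```text
Traceback (most recent call last):
  File "st.py", line 3, in <module>
    print(s['t'],s['tool_pos'].round(4),s['opening'].round(4),s['gripper_force'],s['force'].round(2),s['q'].round(2))
                                        ^^^^^^^^^^^^^^^^^^
AttributeError: 'float' object has no attribute 'round'
```

```bash
sed -i "s/s\['opening'\].round(4)/round(s['opening'],4)/" st.py; python3 st.py
```

```text
2.2667 [0.489  0.0426 0.2183] 0.093 0.0 [-0.05  1.28  0.22] [-0.02 -0.17  1.78 -0.    1.53 -2.06]
yaw y-axis 116.96 (want 117.54) tool z [ 4.0e-04 -2.1e-03 -1.0e+00]
sleeve tool mm [ -1.3   4.1 153.3]
mandrel tool mm [-112.9  -50.8  153.3]
```

Emit:
play_rows:
  deltas: [-1.3,4.1,25,-0.6,93,0,0,30,0,93,0,0,30,0,93,0,0,30,0,93,0,0,20,0,93,0,0,10,0,93,0,0,6,0,93,0,0,0,0,93,0,0,0,0,93]

```text
t: 3.02
tool_pos: [0.487, 0.0517, 0.0687]
orientation: [-0.76, 3.047, -0.001]
force: [-0.7, -0.3, -0.4]
opening: 0.0932
gripper_force: 0.0
```

```bash
python3 st.py
```

```text
3.0167 [0.487  0.0517 0.0687] 0.0932 0.0 [-0.69 -0.29 -0.36] [ 0.   -0.04  1.95 -0.    1.23 -2.06]
yaw y-axis 118.03 (want 117.54) tool z [ 0.0014 -0.     -1.    ]
sleeve tool mm [ 1.3 -5.2  3.7]
mandrel tool mm [-109.2  -62.3    3.9]
```

Emit:
play_rows:
  deltas: [0,0,0,0,93,0,0,0,0,93,0,0,0,0,93]

```text
t: 3.27
tool_pos: [0.4872, 0.0517, 0.0689]
orientation: [-0.761, 3.046, -0.001]
force: [-0.1, 0.1, -0.2]
opening: 0.0932
gripper_force: 0.0
```

```bash
python3 st.py
```

```text
3.2667 [0.4872 0.0517 0.0689] 0.0932 0.0 [-0.1   0.08 -0.23] [ 0.   -0.04  1.95 -0.    1.23 -2.06]
yaw y-axis 118.07 (want 117.54) tool z [ 0.0022 -0.     -1.    ]
sleeve tool mm [ 1.5 -5.1  3.9]
mandrel tool mm [-109.   -62.2    4.2]
```

Settled; the earlier reading was taken while the arm was still moving. I'll correct the offset and then grip lightly.

Emit:
play_rows:
  deltas: [1.5,-5,2,0.5,93,0,0,0,0,93,0,0,0,0,93,0,0,0,0,93]

```text
t: 3.6
tool_pos: [0.4872, 0.0464, 0.0656]
orientation: [0.748, -3.051, -0.0]
force: [-0.5, -0.6, 0.4]
opening: 0.093
gripper_force: 0.0
```

```bash
python3 st.py
```

```text
3.6 [0.4872 0.0464 0.0656] 0.093 0.0 [-0.47 -0.55  0.42] [-0.01 -0.04  1.95  0.    1.23 -2.06]
yaw y-axis 117.57 (want 117.54) tool z [-1.e-04  1.e-04 -1.e+00]
sleeve tool mm [-1.  -0.4  0.6]
mandrel tool mm [-112.   -56.6    0.6]
```

Emit:
play_rows:
  deltas: [-1,0,0,0,80,0,0,0,0,72,0,0,0,0,66,0,0,0,0,66,0,0,0,0,66,0,0,0,0,66,0,0,0,0,66]
  newtons: 6

```text
t: 4.18
tool_pos: [0.4883, 0.047, 0.0656]
orientation: [-0.749, 3.051, -0.0]
force: [0.7, -0.9, -1.0]
opening: 0.0709
gripper_force: 6.0
```

```bash
python3 st.py
python3 - <<'E'
from h import *
c=snap('top','top1');d=snap('side','side1')
a=cv2.resize(c['pixels'][88:248,205:365],(400,400));b=cv2.resize(d['pixels'][95:255,150:310],(400,400))
cv2.imwrite('pics/g1.png',np.hstack([a,b]))
E
```

```text
4.1833 [0.4883 0.047  0.0656] 0.0709 5.999953557620756 [ 0.75 -0.87 -1.02] [-0.01 -0.03  1.95 -0.    1.23 -2.06]
yaw y-axis 117.59 (want 117.54) tool z [ 2.e-04 -1.e-04 -1.e+00]
sleeve tool mm [ 0.2 -0.4  0.6]
mandrel tool mm [-110.8  -56.6    0.7]
```

View pics/g1.png

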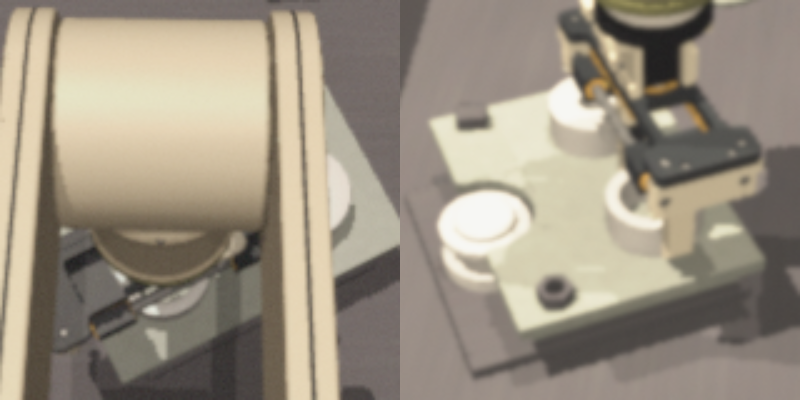

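The side view shows the sleeve held between the fingers and the mandrel clear to its left. Sliding now.

Emit:
play_rows:
  deltas: [-4,0,0,0,66,-7,0,0,0,66,-7,0,0,0,66,-7,0,0,0,66,-7,0,0,0,66,-7,0,0,0,66,-7,0,0,0,66,-7,0,0,0,66,-7,0,0,0,66,0,0,0,0,66]

```text
t: 5.12
tool_pos: [0.5429, 0.0757, 0.0656]
orientation: [-0.749, 3.049, 0.001]
force: [2.4, 1.4, 0.2]
opening: 0.0708
gripper_force: 6.0
```

Emit:
play_rows:
  deltas: [0,-4,0,0,66,0,-7,0,0,66,0,-7,0,0,66,0,-7,0,0,66,0,-7,0,0,66,0,-7,0,0,66,0,-7,0,0,66,0,-7,0,0,66,0,-3.5,0,0,66,0,0,0,0,66]

```text
t: 5.95
tool_pos: [0.568, 0.0234, 0.0656]
orientation: [-0.748, 3.051, -0.002]
force: [1.0, -2.4, -0.6]
opening: 0.0707
gripper_force: 6.0
```

Emit:
play_rows:
  deltas: [-4,0,0,0,66,-6,0,0,0,66,-6,0,0,0,66,-6,0,0,0,66,-6,0,0,0,66,-6,0,0,0,66,-4,0,0,0,66,0,0,0,0,66,0,0,0,0,66,0,0,0,0,66]

```text
t: 6.78
tool_pos: [0.6012, 0.0425, 0.0655]
orientation: [0.749, -3.051, -0.0]
force: [0.5, 0.6, -2.8]
opening: 0.0707
gripper_force: 6.0
```

```bash
python3 st.py
cat > o2.py <<'E'
from ov import *
import sys
tag=sys.argv[1]; x,y,zt=map(float,sys.argv[2:5])
c=snap('side',tag)
m=(.6130,.0495)
K=[(x,y,zt,.035,(0,0,255)),(x,y,zt,.025,(255,0,0)),(x,y,zt-.03,.035,(0,160,0)),(*m,.059,.0205,(255,0,255))]
ctr=proj(c,[*m,.075])[0]
cv2.imwrite(f'pics/{tag}o.png',np.hstack([panel(c,ctr,[],66,80,6),panel(c,ctr,K,66,80,6)]))
E
python3 - <<'E'
from h import *
s=robot.read_state();print(s['tool_pos'])
E
```

```text
6.7833 [0.6012 0.0425 0.0655] 0.0707 5.999634062172845 [ 0.46  0.58 -2.78] [-0.01  0.26  1.63  0.    1.25 -2.07]
yaw y-axis 117.6 (want 117.54) tool z [-0.e+00  1.e-04 -1.e+00]
sleeve tool mm [98.2 55.9  0.5]
mandrel tool mm [-12.8  -0.3   0.5]
[0.60116948 0.04246048 0.06547468]
```

```bash
python3 o2.py s2 .6022 .0434 .09
```

```text
(no output)
```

View pics/s2o.png

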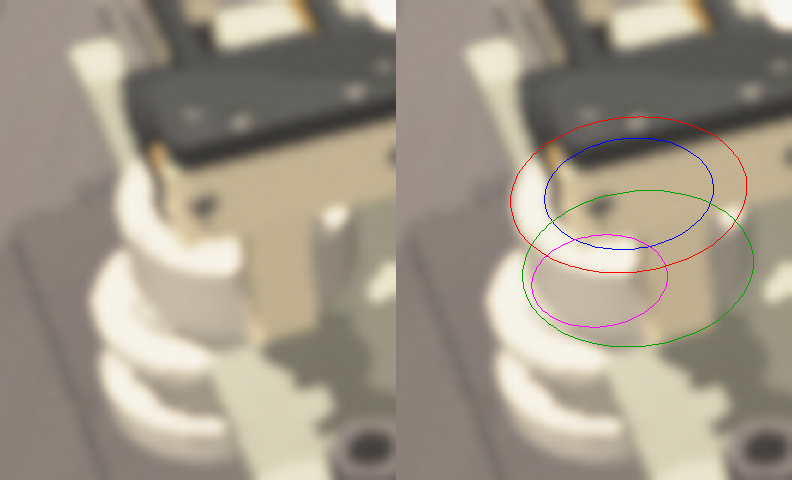

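Emit:
play_rows:
  deltas: [-3,0,0,0,66,-3,0,0,0,66,-3,0,0,0,66,-2,0,0,0,66,-1.5,0,0,0,66,0,0,0,0,66,0,0,0,0,66,0,0,0,0,66]
  newtons: 3

```text
t: 7.5
tool_pos: [0.6122, 0.0481, 0.0655]
orientation: [0.749, -3.051, -0.0]
force: [-1.0, 0.6, -4.0]
opening: 0.0709
gripper_force: 3.0
```

```bash
python3 st.py
```

```text
7.5 [0.6122 0.0481 0.0655] 0.0709 2.9995827603852376 [-1.04  0.65 -3.98] [-0.01  0.29  1.6  -0.    1.26 -2.06]
yaw y-axis 117.59 (want 117.54) tool z [-3.e-04 -1.e-04 -1.e+00]
sleeve tool mm [110.5  56.    0.6]
mandrel tool mm [-0.5 -0.2  0.5]
```

Emit:
play_rows:
  deltas: [0,0,0,0,74,0,0,0,0,74,0,0,0,0,74]

```text
t: 7.75
tool_pos: [0.6129, 0.0479, 0.0663]
orientation: [-0.749, 3.05, -0.001]
force: [0.6, -1.3, -0.1]
opening: 0.0738
gripper_force: 0.6
```

```bash
python3 st.py; python3 o2.py s3 .6132 .049 .083
```

```text
7.75 [0.6129 0.0479 0.0663] 0.0738 0.6020334770073532 [ 0.57 -1.34 -0.09] [-0.01  0.29  1.6  -0.    1.26 -2.06]
yaw y-axis 117.58 (want 117.54) tool z [ 1.4e-03 -2.0e-04 -1.0e+00]
sleeve tool mm [111.1  56.4   1.2]
mandrel tool mm [0.  0.2 1.3]
```

View pics/s3o.png

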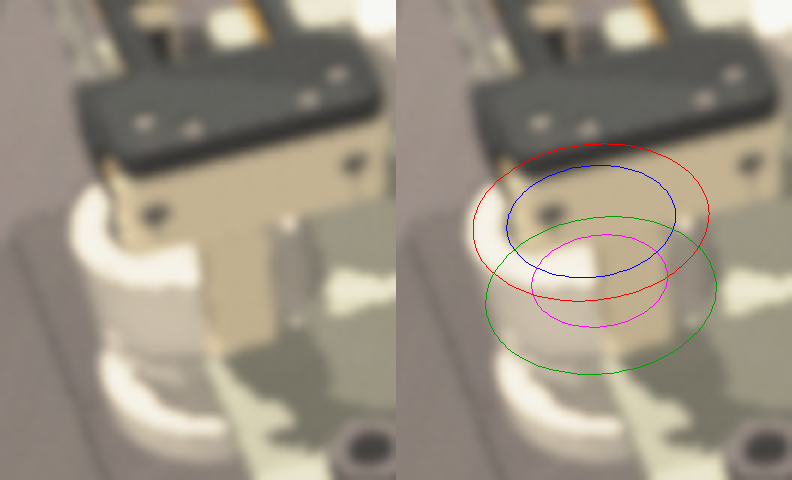

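The sleeve's top is still at about 90 mm and the overlay agrees on its x and y, so it hasn't dropped yet. I'll regrip and push on a little.

Emit:
play_rows:
  deltas: [0,0,0,0,66,0,0,0,0,66,-1.5,0,0,0,66,0,0,0,0,66,0,0,0,0,66,0,0,0,0,75,0,0,0,0,75,0,0,0,0,75]

```text
t: 8.47
tool_pos: [0.6132, 0.0493, 0.0654]
orientation: [0.749, -3.05, -0.001]
force: [-0.9, -0.4, 0.1]
opening: 0.0749
gripper_force: 0.0
```

```bash
python3 st.py; python3 o2.py s4 .6142 .0494 .083
```

```text
8.4667 [0.6132 0.0493 0.0654] 0.0749 0.0 [-0.89 -0.41  0.08] [-0.    0.29  1.59  0.    1.26 -2.06]
yaw y-axis 117.6 (want 117.54) tool z [-8.e-04  6.e-04 -1.e+00]
sleeve tool mm [112.   55.4   0.5]
mandrel tool mm [ 1.  -0.8  0.4]
```

View pics/s4o.png

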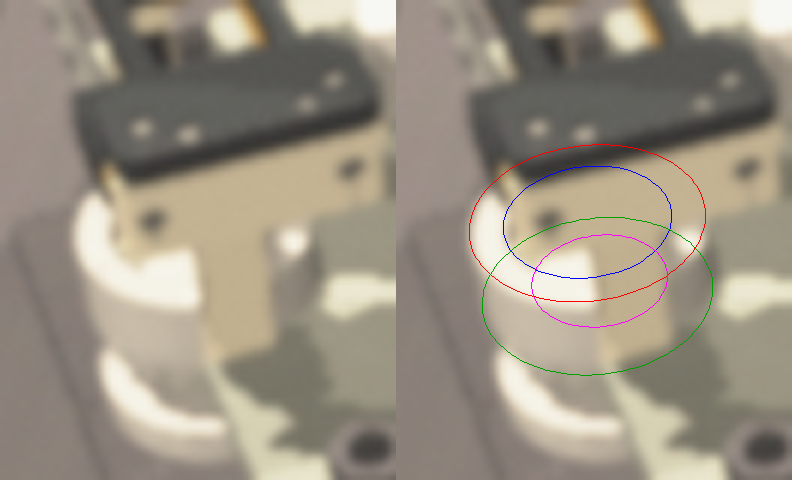

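The sleeve has dropped by about 7–9 mm onto the plate: the rim bottom went from row 285 to row 306. I'll raise the gripper and check before pressing.

Emit:
play_rows:
  deltas: [0,0,0,0,85,0,0,0,0,85,0,0,-20,0,85,0,0,-20,0,85,0,0,-25,0,85,0,0,0,0,44,0,0,0,0,44,0,0,0,0,44,0,0,0,0,44,0,0,0,0,44]

```text
t: 9.35
tool_pos: [0.6126, 0.0488, 0.129]
orientation: [0.748, -3.049, -0.001]
force: [0.7, 0.2, -0.2]
opening: 0.0562
gripper_force: 0.0
```

```bash
python3 st.py; python3 o2.py s5 .6130 .0495 .082
```

```text
9.35 [0.6126 0.0488 0.129 ] 0.0562 0.0 [ 0.69  0.19 -0.17] [-0.    0.23  1.54  0.    1.37 -2.06]
yaw y-axis 117.59 (want 117.54) tool z [-2.6e-03  1.0e-04 -1.0e+00]
sleeve tool mm [111.1  55.4  64.3]
mandrel tool mm [ 0.1 -0.8 64. ]
```

View pics/s5o.png

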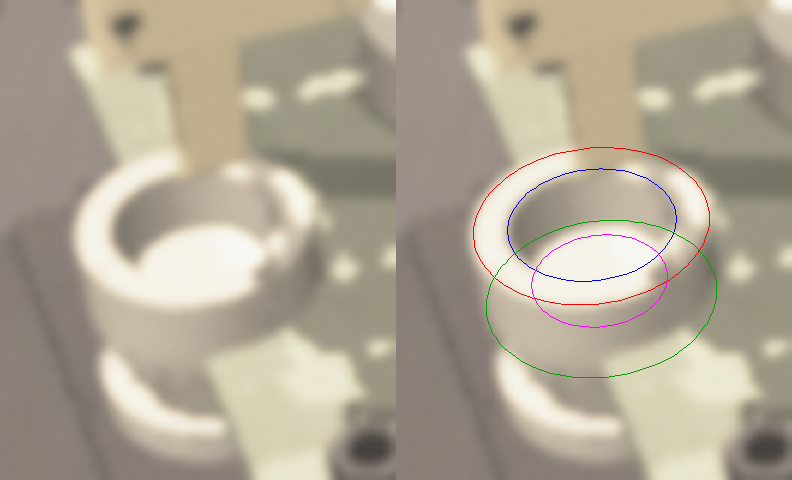

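The sleeve is tilted: the leading side (left rim, row 240) is low and the trailing side (right rim, row 200) still sits on the shelf edge. I'll regrip and push it on by 2 mm.

Emit:
play_rows:
  deltas: [0,-0.5,0,0,85,0,0,0,0,85,0,0,0,0,85,0,0,0,0,85,0,0,20,0,85,0,0,25,0,85,0,0,18,0,85,0,0,0,0,85,0,0,0,0,66,0,0,0,0,66]

```text
t: 10.23
tool_pos: [0.6146, 0.0483, 0.0689]
orientation: [-0.749, 3.05, -0.001]
force: [0.2, 0.4, 1.0]
opening: 0.0761
gripper_force: 0.0
```

Emit:
play_rows:
  deltas: [0,0,0,0,66,0,0,0,0,66,-1,0,0,0,66,-1,0,0,0,66,0,0,0,0,66,0,0,0,0,66]

```text
t: 10.73
tool_pos: [0.6163, 0.0491, 0.0685]
orientation: [-0.749, 3.05, -0.001]
force: [-0.1, -1.9, 4.7]
opening: 0.0705
gripper_force: 3.0
```

```bash
python3 st.py
```

```text
10.7333 [0.6163 0.0491 0.0685] 0.0705 3.0006454495014623 [-0.08 -1.94  4.66] [-0.    0.29  1.58 -0.    1.26 -2.06]
yaw y-axis 117.58 (want 117.54) tool z [ 1.5e-03 -2.0e-04 -1.0e+00]
sleeve tool mm [114.7  57.    3.3]
mandrel tool mm [3.7 0.8 3.4]
```

Emit:
play_rows:
  deltas: [0,0,0,0,85,0,0,0,0,85,0,0,0,0,85,0,0,-20,0,85,0,0,-20,0,85,0,0,-23,0,85,0,0,0,0,85]

```text
t: 11.32
tool_pos: [0.6184, 0.0494, 0.1358]
orientation: [-0.748, 3.044, -0.002]
force: [0.5, 0.1, 1.3]
opening: 0.0851
gripper_force: 0.0
```

```bash
python3 st.py
cat > rim.py <<'E'
from h import *
import sys
from scipy.optimize import differential_evolution as DE
from scipy.ndimage import map_coordinates as mc
a=np.linspace(0,2*np.pi,90,endpoint=False)
def fit(c,skip=True):
    g=cv2.cvtColor(c['pixels'],cv2.COLOR_BGR2GRAY).astype(float)
    def circ(p,r):
        n=np.array([p[3],p[4],1]);L=np.c_[r*np.cos(a),r*np.sin(a)]
        P=np.c_[L+p[:2],p[2]-L@n[:2]]          # p3,p4: tilt slopes; +x slope lowers +x side
        return proj(c,P)
    def val(p,r): q=circ(p,r);return mc(g,[q[:,1],q[:,0]],order=1)
    def cost(p):
        i,o,m,w=val(p,.0225),val(p,.0375),val(p,.030),np.r_[0]
        e1=np.clip(m-i,-30,30);e2=np.clip(m-o,-30,30)
        return -(e1.mean()+e2.mean())-0.15*np.clip(m,0,240).mean()
    r=DE(cost,[(.603,.623),(.040,.060),(.055,.095),(-.2,.2),(-.2,.2)],seed=1,maxiter=60,popsize=12,tol=1e-6)
    return r.x,r.fun
if __name__=='__main__':
    for t in sys.argv[1:]:
        c=pickle.load(open(t+'.pkl','rb'));x,f=fit(c);s=np.array([.8867,.4623])
        print(t,x[:3].round(4),'slope along stand x,y',round(x[3:]@s,3),round(x[3:]@[-s[1],s[0]],3),round(f,1))
E
python3 -c "
from h import *
snap('side','s6')"
python3 rim.py s5 s6
```

```text
11.3167 [0.6184 0.0494 0.1358] 0.0851 0.0 [0.48 0.13 1.28] [-0.    0.23  1.53  0.    1.37 -2.06]
yaw y-axis 117.6 (want 117.54) tool z [ 7.1e-03  1.0e-04 -1.0e+00]
sleeve tool mm [117.1  57.9  69.9]
mandrel tool mm [ 6.1  1.7 70.7]
s5 [0.6118 0.06   0.0915] slope along stand x,y -0.011 -0.05 -76.0
s6 [0.6114 0.06   0.0928] slope along stand x,y 0.012 -0.037 -77.1
```

```bash
sed -i 's/(.603,.623),(.040,.060),(.055,.095)/(.6105,.6155),(.047,.052),(.055,.095)/' rim.py; sed -i 's/val(p,.0225),val(p,.0375),val(p,.030)/val(p,.0235),val(p,.0365),val(p,.030)/' rim.py
python3 rim.py s5 s6; python3 -c "
from h import *
a=pickle.load(open('s5.pkl','rb'))['pixels'];b=pickle.load(open('s6.pkl','rb'))['pixels']
u,v=[int(round(k)) for k in proj(pickle.load(open('s5.pkl','rb')),[.613,.0495,.075])[0]]
for im in(a,b):
  g=cv2.cvtColor(im,cv2.COLOR_BGR2GRAY)[v-16:v+20:2,u-24:u+26:2]; print(g)
"
```

```text
s5 [0.6135 0.052  0.0839] slope along stand x,y 0.011 -0.03 -73.2
s6 [0.6138 0.052  0.0852] slope along stand x,y 0.024 -0.007 -76.2
[[145 146 148 147 152 192 206 207 209 213 198 176 176 176 177 174 157 142
  139 142 144 145 148 148 148]
 [145 147 147 145 145 173 211 223 235 237 221 186 176 175 178 183 175 158
  135 122 119 125 129 128 128]
 [147 147 147 146 157 203 236 240 239 231 214 187 167 173 207 232 214 192
  199 201 150 122 117 116 117]
 [145 146 137 152 217 240 240 224 189 166 166 167 171 179 189 201 197 184
  216 242 228 153 120 117 116]
 [145 143 143 212 240 239 206 153 145 148 159 168 174 180 183 186 185 174
  183 224 243 220 150 126 125]
 [139 137 187 238 240 207 140 135 141 147 156 167 175 180 184 187 187 181
  164 205 243 229 174 149 147]
 [129 138 216 242 234 157 126 134 139 146 155 167 176 183 188 187 188 181
  160 189 229 223 192 166 149]
 [130 147 229 242 230 140 124 132 140 160 196 218 232 237 240 229 202 184
  194 199 198 173 162 158 149]
 [129 145 228 242 233 153 124 138 182 229 240 242 243 244 247 247 243 220
  232 216 184 139 141 150 151]
 [128 137 213 242 241 
[... 2114 characters left out ...]
44 245 244 243 244 246 244 244 246 242
  203 145 130 119 130 200 224]
 [126 125 140 174 193 217 234 241 246 247 245 242 242 243 240 227 201 171
  144 136 130 123 143 197 224]
 [126 126 135 168 182 188 196 210 228 234 230 217 213 201 181 161 149 145
  142 137 132 146 154 157 195]
 [125 125 128 160 182 187 188 187 186 186 183 178 174 166 159 152 144 143
  141 143 158 188 175 150 151]
 [122 125 126 143 177 186 187 188 186 184 180 176 170 164 159 153 146 145
  152 193 198 159 152 149 149]
 [116 125 125 131 166 189 187 187 185 183 181 176 171 165 159 154 155 177
  210 203 172 152 150 150 149]
 [116 122 124 130 181 194 183 183 182 181 179 175 171 172 181 189 198 211
  223 198 160 152 149 148 149]]
```

Emit:
play_rows:
  deltas: [0,25,-5,0,85,0,35,-5,0,85,0,35,0,0,85,0,35,0,0,85,0,35,0,0,85,0,35,0,0,85,0,35,0,0,85,0,25,0,0,85]

```text
t: 12.03
tool_pos: [0.4928, 0.2818, 0.1391]
orientation: [0.75, -3.049, -0.001]
force: [0.8, -0.8, -0.2]
opening: 0.0852
gripper_force: 0.0
```

```bash
cat > both.py <<'E'
from h import *
import sys
from scipy.optimize import differential_evolution as DE
from scipy.ndimage import map_coordinates as mc
a=np.linspace(0,2*np.pi,90,endpoint=False); sx=np.array([.8867,.4623]); sy=np.array([-sx[1],sx[0]])
def run(tt,ts,b):
    C=[(pickle.load(open(tt+'.pkl','rb')),np.array([.6123,.0467])),(pickle.load(open(ts+'.pkl','rb')),np.array([.6130,.0495]))]
    G=[cv2.cvtColor(c['pixels'],cv2.COLOR_BGR2GRAY).astype(float) for c,_ in C]
    def cost(p):   # p: offset from mandrel in stand x,y ; z ; slopes stand x,y (positive lowers that side)
        f=0
        for (c,m),g in zip(C,G):
            def val(r):
                l=np.c_[r*np.cos(a),r*np.sin(a)]
                P=np.c_[m+np.outer(l[:,0]+p[0],sx)+np.outer(l[:,1]+p[1],sy),p[2]-l@p[3:5]]
                q=proj(c,P);return mc(g,[q[:,1],q[:,0]],order=1)
            e=val(.030);f-=np.clip(e-val(.0232),-30,40).mean()+np.clip(e-val(.0368),-30,40).mean()+.2*e.mean()
        return f
    r=DE(cost,b,seed=1,maxiter=60,popsize=12,tol=1e-6);print(tt,ts,r.x.round(4),round(r.fun,1))
if __name__=='__main__':
    snap('top','t7');snap('side','s7')
    run('t7','s7',[(-.006,.006)]*2+[(.055,.095)]+[(-.2,.2)]*2)
    # control: known flat at start, z=.09, offset (-.1111,.0565)
    run('top0','side0',[(-.117,-.105),(.050,.062),(.075,.1),(-.2,.2),(-.2,.2)])
E
python3 both.py; python3 st.py
```

```text
t7 s7 [0.0004 0.0023 0.085  0.0442 0.0218] -179.7
top0 side0 [-0.1091  0.0567  0.093  -0.0055 -0.0169] -240.8
12.1333 [0.4924 0.2828 0.1391] 0.0852 0.0 [-0.49 -0.36 -0.31] [ 0.43  0.1   1.67  0.    1.38 -1.63]
yaw y-axis 117.83 (want 117.54) tool z [-2.5e-03  3.0e-04 -1.0e+00]
sleeve tool mm [ 113.8 -207.1   74. ]
mandrel tool mm [   3.  -263.8   73.7]
```

Using both cameras and correcting for the bias in the control fit, the sleeve's top centre is at about 82 mm with only a few hundredths of a radian of tilt. That puts it on the plate. I'll go back over it with narrower fingers and press.

Emit:
play_rows:
  deltas: [0,-25,0,0,44,0,-35,0,0,44,0,-35,0,0,44,1,-35,0,0,44,1,-35,0,0,44,1,-35,0,0,44,1,-35,0,0,44,1,-29,0,0,44,0,0,0,0,44,0,0,0,0,44]

```text
t: 12.97
tool_pos: [0.6129, 0.041, 0.1392]
orientation: [0.743, -3.051, -0.001]
force: [-0.1, 0.5, 0.2]
opening: 0.044
gripper_force: 0.0
```

Emit:
play_rows:
  deltas: [0,0,10,0,44,0,0,10,0,44,0,0,10,0,44,0,0,8,0,44,0,0,0,0,44,0,0,0,0,44,0,0,0,0,44]

```text
t: 13.55
tool_pos: [0.6131, 0.0438, 0.1028]
orientation: [-0.75, 3.051, -0.0]
force: [0.8, 0.4, 0.0]
opening: 0.0437
gripper_force: 0.0
```

```bash
python3 st.py
```

```text
13.55 [0.6131 0.0438 0.1028] 0.0437 0.0 [0.82 0.41 0.02] [-0.01  0.25  1.57 -0.    1.32 -2.06]
yaw y-axis 117.62 (want 117.54) tool z [ 1.e-04 -0.e+00 -1.e+00]
sleeve tool mm [109.3  60.2  37.8]
mandrel tool mm [-1.7  4.  37.8]
```

Emit:
play_rows:
  deltas: [0.5,3.7,5,0,44,0,0,8,0,44,0,0,3,0,44,0,0,1.5,0,44,0,0,1.5,0,44,0,0,1.5,0,44,0,0,0,0,44]

```text
t: 14.13
tool_pos: [0.6109, 0.0464, 0.082]
orientation: [-0.749, 3.051, -0.0]
force: [0.4, 0.2, -0.0]
opening: 0.0437
gripper_force: 0.0
```

```bash
python3 st.py
```

```text
14.1333 [0.6109 0.0464 0.082 ] 0.0437 0.0 [ 0.4   0.16 -0.02] [-0.01  0.27  1.59 -0.    1.29 -2.06]
yaw y-axis 117.58 (want 117.54) tool z [ 0. -0. -1.]
sleeve tool mm [108.6  56.9  17. ]
mandrel tool mm [-2.4  0.7 17. ]
```

Emit:
play_rows:
  deltas: [0,0,1.5,0,44,0,0,1.5,0,44,0,0,1.5,0,44,0,0,1.5,0,44,0,0,0,0,44]

```text
t: 14.55
tool_pos: [0.6112, 0.0464, 0.0768]
orientation: [-0.749, 3.05, -0.0]
force: [-1.8, 0.2, 3.2]
opening: 0.0442
gripper_force: 1.6
```

Emit:
play_rows:
  deltas: [0,0,2,0,44,0,0,2,0,44,0,0,2,0,44,0,0,2,0,44,0,0,1,0,44,0,0,0,0,44,0,0,0,0,44]

```text
t: 15.13
tool_pos: [0.6112, 0.0464, 0.0677]
orientation: [-0.749, 3.05, -0.0]
force: [-1.6, -0.5, 4.9]
opening: 0.044
gripper_force: 2.3
```

Emit:
play_rows:
  deltas: [0,0,1.5,0,44,0,0,1.5,0,44,0,0,1,0,44,0,0,0.5,0,44,0,0,0,0,44,0,0,0,0,44]

```text
t: 15.63
tool_pos: [0.6112, 0.0464, 0.0633]
orientation: [-0.749, 3.05, -0.0]
force: [-2.5, -1.0, 6.1]
opening: 0.0442
gripper_force: 2.8
```

```bash
python3 st.py
```

```text
15.6333 [0.6112 0.0464 0.0633] 0.0442 2.752105142364911 [-2.5  -1.03  6.13] [-0.01  0.29  1.6  -0.    1.25 -2.06]
yaw y-axis 117.59 (want 117.54) tool z [ 7.e-04 -1.e-04 -1.e+00]
sleeve tool mm [108.9  57.   -1.8]
mandrel tool mm [-2.1  0.8 -1.7]
```

Emit:
play_rows:
  deltas: [0,0,0.7,0,44,0,0,0,0,44,0,0,0,0,44]

```text
t: 15.88
tool_pos: [0.6113, 0.0465, 0.0632]
orientation: [-0.749, 3.05, -0.0]
force: [-4.4, 1.1, 10.2]
opening: 0.0439
gripper_force: 5.0
```

Emit:
play_rows:
  deltas: [0,0,0.5,0,44,0,0,0,0,44,0,0,0,0,44]

```text
t: 16.13
tool_pos: [0.6113, 0.0465, 0.0632]
orientation: [-0.749, 3.05, -0.0]
force: [-5.5, -0.9, 14.2]
opening: 0.0442
gripper_force: 6.7
```

The force is rising with no further travel at 63 mm, so the plate is home. I'll retreat and verify.

Emit:
play_rows:
  deltas: [0,0,-5,0,44,0,0,-15,0,44,0,0,-25,0,44,0,0,-25,0,44,0,35,0,0,44,0,35,0,0,44,0,35,0,0,44,0,35,0,0,44,0,35,0,0,44,0,35,0,0,44]

```text
t: 16.97
tool_pos: [0.5127, 0.2339, 0.1314]
orientation: [-0.749, 3.051, 0.0]
force: [1.1, 0.1, 0.0]
opening: 0.044
gripper_force: 0.0
```

Emit:
play_rows:
  deltas: [0,35,0,0,44,0,10,0,0,44,0,0,0,0,44,0,0,0,0,44,0,0,0,0,44]

```text
t: 17.38
tool_pos: [0.4935, 0.2714, 0.1314]
orientation: [-0.748, 3.051, -0.001]
force: [-0.3, -0.3, -0.5]
opening: 0.0444
gripper_force: 0.0
```

Run:
```python
from both import *
c=snap('top','t8');d=snap('side','s8')
run('t8','s8',[(-.006,.006)]*2+[(.05,.095)]+[(-.2,.2)]*2)
print(robot.read_state()['tool_pos'],robot.read_state()['force'])
# nut, collar, magnet unchanged?
o=pickle.load(open('top0.pkl','rb'))['pixels'];g=lambda i:cv2.cvtColor(i,cv2.COLOR_BGR2GRAY)
for n,p,z in(('collar',(.5435,-.0547),.09),('nut',(.5453,.1261),.07),('mag',(.6406,-.0525),.07)):
    u,v=proj(c,[*p,z])[0].round().astype(int);w=22 if n=='collar' else 9
    r=cv2.matchTemplate(g(c['pixels'][v-w-8:v+w+8,u-w-8:u+w+8]),g(o[v-w:v+w,u-w:u+w]),cv2.TM_CCOEFF_NORMED);m=cv2.minMaxLoc(r);print(n,m[1],np.array(m[3])-8)
```

```text
t8 s8 [ 0.0019  0.0001  0.0622 -0.0975  0.0016] -209.0
[0.49362285 0.2710936  0.13136945] [ 0.25280577  0.06038655 -0.28524642]
collar 0.9993979334831238 [0 0]
nut 0.9990012645721436 [0 0]
mag 0.9985876083374023 [0 0]
```

Run:
```python
from both import *
for z in((.0625,.0635),(.066,.0665)):
  for s in(-.1,-.05,0,.05): print(z,s,end=' ');run('t8','s8',[(-.003,.003)]*2+[z,(s-.001,s+.001),(-.03,.03)])
import both
# side-only luminance around the rim
c=pickle.load(open('s8.pkl','rb'));g=cv2.cvtColor(c['pixels'],cv2.COLOR_BGR2GRAY)
u,v=proj(c,[.613,.0495,.063])[0].round().astype(int);print(u,v)
np.set_printoptions(linewidth=200)
print(g[v-18:v+20:2,u-24:u+26:2])
p=proj(c,[[*(np.array([.613,.0495])+k),.063] for k in(.035*sx,-.035*sx,.035*sy,-.035*sy)]);print(p.round(1))
```

```text
(0.0625, 0.0635) -0.1 t8 s8 [ 0.002   0.0004  0.0625 -0.099   0.0017] -208.9
(0.0625, 0.0635) -0.05 t8 s8 [ 0.0019  0.0004  0.0625 -0.051  -0.0064] -207.9
(0.0625, 0.0635) 0 t8 s8 [ 0.0021  0.0004  0.0625 -0.001  -0.0137] -204.6
(0.0625, 0.0635) 0.05 t8 s8 [ 0.0023  0.0007  0.0625  0.049  -0.0135] -199.6
(0.066, 0.0665) -0.1 t8 s8 [ 0.0014  0.0023  0.066  -0.101  -0.03  ] -200.2
(0.066, 0.0665) -0.05 t8 s8 [ 0.0016  0.0025  0.066  -0.051  -0.0133] -199.1
(0.066, 0.0665) 0 t8 s8 [ 0.0017  0.0026  0.066  -0.001  -0.0081] -196.7
(0.066, 0.0665) 0.05 t8 s8 [ 0.0012  0.0021  0.066   0.049  -0.0052] -193.9
183 180
[[149 151 152 150 149 179 228 232 232 232 224 150  85  88  89 116 173 128  71  96 113 123 132 143 144]
 [150 150 148 144 137 153 216 231 231 232 228 190  99  87  89  91 134 122  51  55  84 106 115 117 117]
 [150 148 135 131 128 134 191 228 230 233 233 219 129  70  70  65  74  69  45  40  41  60  92 120 119]
 [149 147 136 131 131 132 158 214 239 246 246 243 183  81  61  59  64  74  59  46  41  35  50  91 127]
 [150 149 150 141 135 165 232 245 247 246 245 239 207 150 115 114 125 12
[... 834 characters left out ...]
 91 119 136 175 180]
 [146 148 152 183 237 247 247 247 247 247 247 247 247 247 247 235 102  88  88  87  87  97 100 122 154]
 [138 148 149 166 196 230 244 247 247 247 247 247 247 247 247 239  99  87  87  88  87  90 104  94 134]
 [129 147 149 161 183 193 206 229 237 243 245 244 244 240 233 202  92  83  88  88  88  90 104 102 110]
 [131 142 147 151 179 190 193 195 195 199 201 199 199 214 225 213 113  77  87  88  88  88  94 107  90]
 [138 134 145 139 171 191 194 194 193 192 188 184 189 226 236 231 155  72  84  86  84  84  85  95  92]
 [146 130 138 132 174 203 194 193 193 191 188 184 180 208 234 233 201  94  71  74 113 146 153 145 110]]
[[164.4 184.6]
 [201.6 174.7]
 [188.8 192.1]
 [178.  167.7]]
```

Emit:
play_rows:
  deltas: [0,-10,-20,0,44,3,-35,-20,0,44,5,-38,0,0,44,5,-38,0,0,44,5,-38,0,0,44,5,-38,0,0,44,5,-38,0,0,44,5,-38,0,0,44,5,-38,0,0,44,5,-38,0,0,44]

```text
t: 18.32
tool_pos: [0.6165, -0.0604, 0.1715]
orientation: [-0.746, 3.052, -0.0]
force: [0.5, 1.1, -0.1]
opening: 0.044
gripper_force: 0.0
```

Emit:
play_rows:
  deltas: [5,-38,0,0,44,5,-38,0,0,44,5,-38,0,0,44,5,-30,0,0,44,0,0,0,0,44,0,0,0,0,44,0,0,0,0,44]

```text
t: 18.9
tool_pos: [0.6647, -0.1946, 0.1709]
orientation: [0.746, -3.051, -0.001]
force: [0.5, 0.5, -0.4]
opening: 0.044
gripper_force: 0.0
```

Run:
```python
from both import *
c=snap('top','t9');d=snap('side','s9')
run('t9','s9',[(-.006,.006)]*2+[(.05,.095)]+[(-.2,.2)]*2)
for s in(-.1,-.05,0,.05): run('t9','s9',[(-.003,.003)]*2+[(.06,.07),(s-.001,s+.001),(-.03,.03)])
np.set_printoptions(linewidth=200)
g=cv2.cvtColor(d['pixels'],cv2.COLOR_BGR2GRAY);print(g[162:200:2,159:211:2])
q=proj(d,np.c_[.613+.035*np.cos(a),.0495+.035*np.sin(a),0*a+.063]);print(q[q[:,0].argmin()],q[q[:,0].argmax()],q[q[:,1].argmin()],q[q[:,1].argmax()])
print(robot.read_state()['t'],robot.read_state()['tool_pos'])
```

```text
t9 s9 [ 0.0011  0.0008  0.0645 -0.0257  0.0076] -228.7
t9 s9 [ 0.0013  0.0011  0.0646 -0.099   0.014 ] -225.5
t9 s9 [ 0.0012  0.001   0.0647 -0.049   0.0148] -228.5
t9 s9 [ 0.001   0.0007  0.0642 -0.001   0.0059] -228.5
t9 s9 [0.001  0.0005 0.0639 0.049  0.0097] -227.0
[[140 142 143 140 140 170 218 224 224 223 224 223 224 224 223 224 223 222 219 218 223 228 228 228 227 227]
 [141 142 138 136 130 143 208 223 222 223 224 222 221 221 223 222 221 219 223 224 223 228 228 228 228 227]
 [141 139 127 123 120 125 179 219 221 224 226 228 230 232 234 232 226 225 226 226 225 225 228 228 227 227]
 [140 137 127 123 123 124 149 203 233 243 244 245 246 246 246 244 244 240 229 225 225 222 226 228 227 226]
 [141 140 141 133 128 156 225 243 246 245 242 239 237 237 240 244 246 246 244 234 219 221 223 227 227 227]
 [144 144 146 141 179 239 246 244 234 202 183 197 215 215 214 210 221 241 246 246 237 221 224 228 227 227]
 [144 144 143 173 238 246 242 201 174 215 240 244 246 246 245 242 226 206 238 246 245 224 222 228 227 227]
 [143 143 152 227 246 243 196 177 237 246 246 247 247 247 247 247 246 235 216 245
[... 656 characters left out ...]
26 225 225]
 [130 139 141 156 184 222 240 246 246 246 246 246 246 247 246 246 241 221 193 213 227 229 228 228 228 227]
 [122 138 140 151 173 181 195 219 231 240 242 242 240 235 226 215 205 212 223 227 229 229 228 227 228 228]
 [123 133 139 142 168 180 181 183 182 187 190 187 187 204 217 223 226 227 229 230 230 228 226 226 227 228]
 [130 126 137 132 160 180 182 183 182 180 176 173 178 217 229 228 228 228 228 228 228 227 226 226 226 226]
 [138 121 131 124 164 190 182 182 181 180 177 173 170 196 226 228 227 227 226 225 226 226 226 226 226 225]]
[163.8116874 181.089205 ] [202.54759336 179.03588052] [185.00172009 166.83395232] [181.38103324 193.09959426]
19.0 [ 0.66493541 -0.19313739  0.171415  ]
```

The unobstructed side view matches a flat ring with its top at 63 mm to within a pixel, and the collar, nut and magnet haven't moved. Handing in.

```bash
python3 -c "
from plant import robot
print(robot.close_job())"
```

```text
the job is handed in; nothing more can be done
None
```

I handed the job in at about 19 s. The sleeve is on the mandrel and pressed home (top about 63 mm above the bench, flat in the side view), and the collar, nut and magnet haven't moved; the hand-in call returned no verdict.

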